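Start the detector holder's foot screw square with the socket key

ROBOT

A 6-joint arm with a two-finger parallel gripper is mounted at the origin on the work surface. World frame = base frame: x ahead of the robot, y to its left, z up, the work surface at z = 0. Lengths are in m, angles in rad, forces in N, time in s.
With the tool pointing down it reaches from about 0.375 to 0.9 m from the base axis. Payload 3.1 kg.
Tool frame: the origin (TCP) lies at the very end of the fingers, on their centre line; the grasp point (between the pads) lies 19 mm behind it; z points along the fingers, y is the line along which they close (so a half turn about z gives the same grasp; the last joint's range is limited). The gripper opens to 87 mm and grips with 3 to 60 N. Pads are 19 mm wide; open, the fingers measure 117 mm over their backs; the gripper's body (75 mm by 190 mm) begins 51 mm behind the grasp point.
Start: joints at [0.948, 0.527, 1.433, -0, 1.181, -0.178], TCP at [0.269, 0.564, 0.223] pointing down, gripper open.
Joint ranges: [-3.08, 3.08], [-0.75, 2.2], [0.22, 2.44], [-1.43, 4.57], [0, 2.65], [-2.85, 2.85]. Speed limits (rad/s): [2.79, 2.79, 3.14, 3.14, 3.14, 3.14].

INTERFACE

Orientations are given as a unit quaternion [x, y, z, w].
In Python, from rig import status, viewer, robot gives the robot as it stands.
- The arm moves only by the tool arm_command, never from a script. Its arguments are lists of equal length, an entry for each row: "delta_rot": the turn, a rotation vector about the tool's x, y, z in degrees, a list of three; "delta_pos": the shift along the tool's x, y, z in m, a list of three; "gripper": the closure, from -1 (fully open) to 1 (shut). In form: {"delta_rot": [[rx, ry, rz], ...], "delta_pos": [[dx, dy, dz], ...], "gripper": [gripper, ...]}. A call has 1 to 12 rows; each row is the pose to reach, as a shift and turn from the pose commanded when the call began, along the tool's axes at that moment; what a row does not reach only later rows make up. A row lasts 1/12 s, in which the tool goes at most 41.7 mm and 7.16 degrees, less where a joint would pass 70% of its speed; a pose out of reach is approached as far as the arm can. A call with a gripper value outside its range is refused whole. The fingers move at their own pace and stop on an object; "grip_force" is the grip in N (left out, the last holds). Time passes only in rows, so rows that repeat a pose let the fingers close. It gives the time, the measured TCP pose, the force, the opening and the grip force at its end, in the units of the state.
- status.get_obs(): the state, without advancing time (a new reading comes with each control period).
- viewer.camera(name): name is "scene" or "top" or "wrist"; returns a dict with "pixels" (480x640x3 uint8, blue, green, red), "fx", "fy", "cx", "cy" (pixels), "pose" (4x4, takes a point from camera to world coordinates); the wrist camera has in their place "mount" (4x4, takes a point from camera to tool coordinates, whose origin is the TCP and whose axes are the flange's). Camera axes: x right, y down, z forward; pixel columns grow to the right and rows downward; lengths in m; the calibration is good to about 2 mm. The wrist camera is an equidistant fisheye: a pixel r from the principal point sees the ray r / f radians off the axis. A picture is of the moment at which its call begins: read the wrist's pose just before it. There is no depth.
- robot.hand_in(): hands the job in; it is judged then, once.
The state is a dict: "time": time; "q": joint angles; "joint_velocities": joint speeds; "joint_torque": joint torques, N m; "position": TCP position; "tool_rot": TCP orientation; "ft_force": force on the tool from outside, world axes, zero at the start; "moment": the same for the moment, N m; "grip_width": finger opening in m; "grip_force": force on a finger pad.
Only numpy, scipy, OpenCV 4.12 (cv2) and the standard library are available. Lean on these libraries where they do the work, as an engineer would, in place of code of your own. Each camera call takes 0.05 s, during which the arm holds its last target. There are 200 camera calls.

TASK

The brass square-headed screw stands loose and crooked in its pilot hole in the wooden foot of the detector holder. Take the red-handled socket key off its post, set it over the screw head, square the screw up on its hole and push it down firmly (some 12 N, never more than 16 N) before the first turn; then, still square, give it about a quarter turn clockwise and leave the key standing on the screw. Move the screw only with the key, and leave everything else on the table alone.

Things in the scene. Friction and masses are not known exactly. Their poses are not given: they have to be found in the camera images.
- key_mid (a point): the socket key, 86 mm long, 0.14 kg, upright on its post; point on its axis 43 mm above its rim; z runs along it from rim to handle. Handle: red flat paddle, its middle 24 mm above this point, 36 mm wide along the key's x, 14 mm thick along its y, 38 mm tall up to the key's top; below it a 14 mm thick shank, 17 mm long, then the square steel socket
- key: the same key; origin on its axis at the socket's rim, axes as above. The bore is 17.5 mm square (sides along x and y; 0.75 mm play per side on the screw head), its flat ceiling 26 mm above the rim; the lowest 9 mm flare out to a 30 mm square mouth, about 38 mm outside
- stand: the key's stand, a wooden block 70 x 70 x 12 mm with an upright round steel post, 16 mm thick and 30 mm tall, on which the key hangs with its ceiling on the post's top; origin under its centre. The key lifts straight up off it
- holder: the detector holder, fixed, with the screw: plywood base 250 x 150 x 15 mm, dark wooden foot 100 x 110 mm with sloping top, wooden frame 150 mm wide and 134 mm tall standing 145 mm from the screw hole along the holder's +x; origin on the table under the hole, z up. Screw: brass head 16 mm square, 18 mm tall, on a 10 mm shank; head sides lie along the hole point's x and y until turned
- screw_hole (a point): mouth of the pilot hole, on the foot's sloping top 55 mm above the table. z is the hole's axis, out of the wood, leaning 10 degrees from vertical towards the holder's -x. The head's top stands 36 to 52 mm out from here, different each time and not measured. Pushed along its axis the screw gives way at about 12 N, goes in by at most 2 mm, then is hard; it stays where it is left
- screw_lean_x (a joint): rad, lean of the screw about the hole point's x axis (positive: head towards the point's -y), pivot at the hole's mouth; 0 is square, stops at 0.12 either way. Held by friction (0.03 N m), it stays where it is left
- screw_lean_y (a joint): rad, lean of the screw about the hole point's y axis (positive leans its head towards the point's +x), as above
- screw_turn (a joint): rad, turn of the screw about its own axis, clockwise seen from above is positive, 0 at the start; it takes about 0.1 N m, and it goes down 4 mm a turn
- mug: white mug, 80 mm wide, 85 mm tall, bystander; origin under its centre
- notebook: yellow notebook 150 x 210 x 18 mm, bystander; origin under its centre
- weight: brass weight, 44 mm wide, 60 mm tall, bystander; origin under its centre
- jar: amber jar, 60 mm wide, 75 mm tall, bystander; origin under its centre
- spare_screw: spare brass-headed screw standing on its head, 58 mm tall, bystander; origin under its centre
- source_puck: aluminium disc, 50 mm wide, 14 mm tall, bystander; origin under its centre
Mind the look-alikes: they are no part of the job. Of the things that look like the stand, take the one that is farthest to the robot's right at the start.

How it is judged:
By the outcome, as a careful person would: the job done as asked, in the order asked, and still so for the second after the job is handed in, with the robot touching nothing.
It also fails if it takes over 59 s, if anything falls off the work surface, if the arm or the gripper's body presses on something with over 40 N, if the wrist force passes 120 N, or if a joint passes its speed limit or range.

## Working session

There is one attempt and no reset: what is moved stays moved. The work goes in short steps, Python scripts to look and compute and a tool call to move; the robot and the scene stay as the last step left them, time stands still between calls to the robot, and variables do not carry over. Pictures are saved under pics/ and viewed, at most 10 in all, crops included, and the job is handed in when it is done.

Besides the shell and the picture viewer there is one more tool, called after ">>>" in YAML: its name, and indented under it one key for each argument. arm_command: Moves the arm, as the interface text tells. Its arguments: {"type":"object","properties":{"delta_rot":{"type":"array","items":{"type":"array","items":{"type":"number"}}},"delta_pos":{"type":"array","items":{"type":"array","items":{"type":"number"}}},"gripper":{"type":"array","items":{"type":"number"}},"grip_force":{"type":"number"}},"required":["delta_rot","delta_pos","gripper"]}

```bash
mkdir -p pics; ls
python3 - <<'E'
from rig import status, viewer, robot
import cv2,numpy as np
o=status.get_obs()
for k in o: print(k,np.round(o[k],4))
for n in ["scene","top","wrist"]:
    c=viewer.camera(n); cv2.imwrite(f"pics/{n}0.png",c["pixels"]); print(n,c["fx"],c["fy"],c["cx"],c["cy"],np.round(c.get("pose",c.get("mount")),4).tolist())
a=cv2.imread("pics/scene0.png");b=cv2.imread("pics/top0.png")
E
```

```text
pics
time 0.0
q [ 0.9475  0.5285  1.4339 -0.      1.1813 -0.1785]
joint_velocities [ 0.0015  0.0008  0.0022 -0.0002  0.0009 -0.0019]
joint_torque [-1.10000e-03 -4.40043e+01 -1.76590e+01  6.33000e-02  5.81000e-02
 -2.00000e-04]
position [0.2685 0.5636 0.2216]
tool_rot [ 2.206e-01  9.754e-01 -1.000e-03 -4.000e-04]
ft_force [-0.5786  0.0942  0.9073]
moment [-0.0096 -0.0424  0.0176]
grip_force 0.0
grip_width 0.0873
scene 486.5882323255005 486.5882323255005 322.8636728966397 244.27544099328972 [[-0.2831, 0.7142, -0.6402, 1.2421], [0.959, 0.2019, -0.1989, 0.2714], [-0.0128, -0.6702, -0.742, 0.9904], [0.0, 0.0, 0.0, 1.0]]
top 548.8042150343379 548.8042150343379 322.0447902994741 241.67090861390008 [[0.0181, -0.9892, 0.1452, 0.2488], [-0.9997, -0.0157, 0.0177, 0.0058], [-0.0153, -0.1455, -0.9892, 1.4549], [0.0, 0.0, 0.0, 1.0]]
wrist 371.64829954431775 371.64829954431775 316.9843351076205 246.25593795145016 [[0.0001, -0.9562, -0.2927, 0.0813], [1.0, 0.0002, -0.0003, 0.0007], [0.0003, -0.2927, 0.9562, -0.1626], [0.0, 0.0, 0.0, 1.0]]
```

View pics/scene0.png

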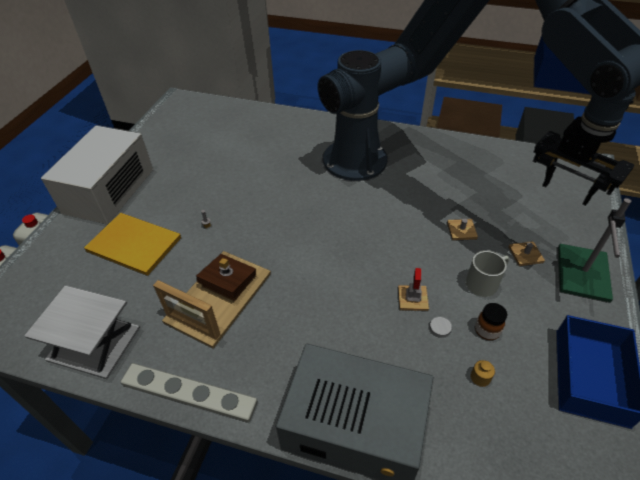

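View pics/top0.png

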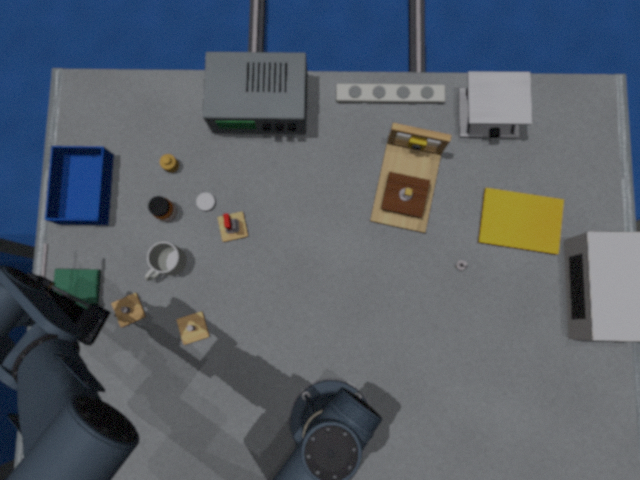

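The scene view shows a red-handled key on a stand at scene (416,285) / top (232,226). Two look-alike stands are at scene (462,228) and (527,252), or top (193,328) and (128,309). The holder's foot with the screw is at scene (225,268) / top (406,194), and the frame lies towards the top of the top image. The spare screw is at top (461,265).

Candidates for the stand are top (232,226), (193,328) and (128,309). The robot's right is image right in the top view, so I take (232,226), which carries the red paddle. I'll check it with a close crop.

Run:
```python
import cv2,numpy as np
a=cv2.imread("pics/scene0.png");b=cv2.imread("pics/top0.png")
f=lambda im,x,y:cv2.resize(im[y-30:y+30,x-40:x+40],(400,300),interpolation=cv2.INTER_CUBIC)
cv2.imwrite("pics/crop1.png",np.vstack([np.hstack([f(a,415,288),f(b,232,226)]),np.hstack([f(a,225,275),f(b,407,193)])]))
```

```text
(no output)
```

View pics/crop1.png

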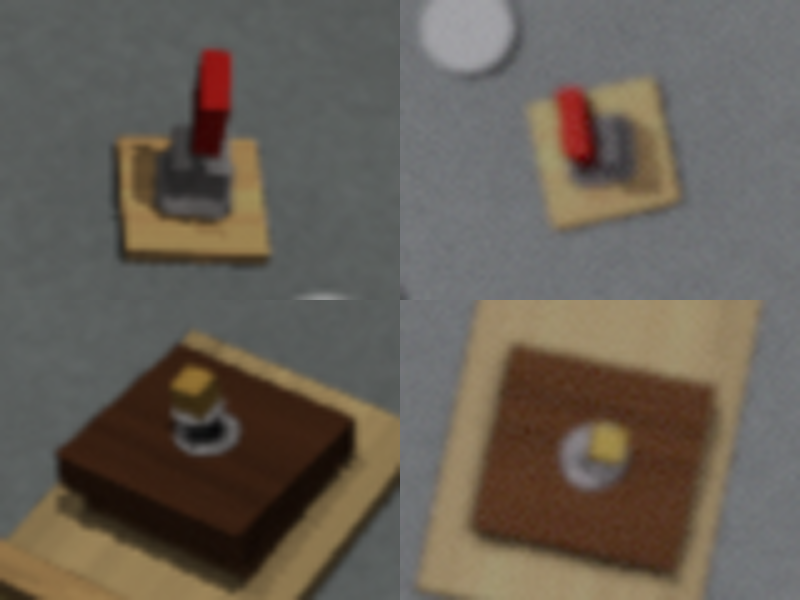

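The crop confirms the red paddle key on its wooden stand. The brass head leans over a ring on the dark foot. Next I'll measure both coarsely.

```bash
cat > h.py <<'E'
from rig import status, viewer, robot
import cv2,numpy as np
from scipy.spatial.transform import Rotation as R
def cam(n,save=None):
    o=status.get_obs(); c=viewer.camera(n)
    if n=="wrist":
        T=np.eye(4);T[:3,:3]=R.from_quat(o["tool_rot"]).as_matrix();T[:3,3]=o["position"];c["pose"]=T@c["mount"]
    c["n"]=n
    if save: cv2.imwrite(save,c["pixels"])
    return c
def ray(c,p):
    u=(np.array(p,float).reshape(-1,2)-[c["cx"],c["cy"]])/c["fx"]
    if c["n"]=="wrist":
        r=np.linalg.norm(u,axis=1,keepdims=True)+1e-12
        d=np.hstack([u/r*np.sin(r),np.cos(r)])
    else: d=np.hstack([u,np.ones((len(u),1))])
    return c["pose"][:3,3],d@c["pose"][:3,:3].T
def onz(c,p,z):
    o,d=ray(c,p); return o+d*((z-o[2])/d[:,2:])
def tri(c1,p1,c2,p2):
    A=[];b=[]
    for c,p in((c1,p1),(c2,p2)):
        o,d=ray(c,p);d=d[0]/np.linalg.norm(d[0]);M=np.eye(3)-np.outer(d,d);A.append(M);b.append(M@o)
    x=np.linalg.lstsq(np.vstack(A),np.hstack(b),rcond=None)[0]
    return x,max(np.linalg.norm(A[i]@x-b[i]) for i in(0,1))
def proj(c,P):
    q=(np.array(P,float).reshape(-1,3)-c["pose"][:3,3])@c["pose"][:3,:3]
    if c["n"]=="wrist":
        n=np.hypot(q[:,0],q[:,1]);k=np.arctan2(n,q[:,2])/n
        u=q[:,:2]*k[:,None]
    else: u=q[:,:2]/q[:,2:]
    return u*c["fx"]+[c["cx"],c["cy"]]
def mask(im,lo,hi,roi=None):
    m=cv2.inRange(cv2.cvtColor(im,cv2.COLOR_BGR2HSV),np.array(lo),np.array(hi))
    if roi:
        x0,y0,x1,y1=roi;k=np.zeros_like(m);k[y0:y1,x0:x1]=m[y0:y1,x0:x1];m=k
    return m
def big(m,i=0):
    cs=sorted(cv2.findContours(m,0,2)[0],key=cv2.contourArea)[::-1]; return cs[i].reshape(-1,2)
E
python3 - <<'E'
from h import *
t=cam("top");im=t["pixels"]
hsv=cv2.cvtColor(im,cv2.COLOR_BGR2HSV)
for p in[(232,212),(240,215),(228,220),(395,180),(406,194),(393,150),(401,196),(405,185),(385,215)]:print(p,hsv[p[1],p[0]])
def rect(m,z):
    c=big(m);r=cv2.minAreaRect(onz(t,c,z)[:,:2].astype(np.float32)*1000);return np.round(r[0],1),np.round(r[1],1),round(r[2],1),np.round(cv2.boxPoints(r)).tolist()
print("stand",rect(mask(im,(8,60,90),(25,255,255),(210,205,255,250)),.012))
print("red",rect(mask(im,(0,150,60),(8,255,255),(210,205,255,250))|mask(im,(172,150,60),(180,255,255),(210,205,255,250)),.102))
print("foot",rect(mask(im,(0,60,20),(14,255,110),(370,160,450,230)),.055))
print("base",rect(mask(im,(8,60,100),(25,255,255),(360,150,450,240))|mask(im,(0,60,20),(14,255,110),(370,160,450,230)),.015))
E
```

```text
(232, 212) [ 18  11 117]
(240, 215) [ 21  87 161]
(228, 220) [  1 206 129]
(395, 180) [ 11 149  84]
(406, 194) [ 22 120 121]
(393, 150) [ 19  86 151]
(401, 196) [170  12 125]
(405, 185) [ 10 150  78]
(385, 215) [ 22  75 160]
stand (array([498.9, 272. ]), array([71.6, 70.6]), 13.6, [[456.0, 298.0], [472.0, 229.0], [542.0, 246.0], [525.0, 315.0]])
red (array([496.1, 269.8]), array([36.1, 15.1]), 2.5, [[478.0, 277.0], [478.0, 261.0], [514.0, 263.0], [514.0, 278.0]])
foot (array([ 581.7, -183.5]), array([108.9, 102.4]), 78.2, [[520.0, -226.0], [621.0, -247.0], [643.0, -141.0], [543.0, -120.0]])
base (array([ 610.5, -189.4]), array([149.3, 218.3]), 78.4, [[489.0, -241.0], [702.0, -284.0], [732.0, -138.0], [519.0, -94.0]])
```

```bash
cat >> h.py <<'E'
def tool(zax,yax):
    "tool rotation from key axis (up) and closing direction"
    z=-np.array(zax,float);z/=np.linalg.norm(z);y=np.array(yax,float);y-=z*(y@z);y/=np.linalg.norm(y)
    return np.column_stack([np.cross(y,z),y,z])
def delta(p,M,o=None):
    o=o or status.get_obs();Q=R.from_quat(o["tool_rot"]).as_matrix()
    print("dpos",np.round(Q.T@(np.array(p)-o["position"]),4).tolist(),"drot",np.round(R.from_matrix(Q.T@M).as_rotvec(degrees=True),2).tolist())
def yv(a): a=np.radians(a);return [np.cos(a),np.sin(a),0]
E
python3 - <<'E'
from h import *
delta([.50,.271,.25],tool([0,0,1],yv(100)))
E
```

```text
dpos [-0.3348, -0.1648, -0.0279] drot [-0.07, -0.04, -35.48]
```

>>> arm_command:
  delta_rot:
    - [0, 0, -35.5]
    - [0, 0, -35.5]
    - [0, 0, -35.5]
    - [0, 0, -35.5]
    - [0, 0, -35.5]
    - [0, 0, -35.5]
    - [0, 0, -35.5]
    - [0, 0, -35.5]
    - [0, 0, -35.5]
    - [0, 0, -35.5]
    - [0, 0, -35.5]
    - [0, 0, -35.5]
  delta_pos:
    - [-0.335, -0.165, -0.028]
    - [-0.335, -0.165, -0.028]
    - [-0.335, -0.165, -0.028]
    - [-0.335, -0.165, -0.028]
    - [-0.335, -0.165, -0.028]
    - [-0.335, -0.165, -0.028]
    - [-0.335, -0.165, -0.028]
    - [-0.335, -0.165, -0.028]
    - [-0.335, -0.165, -0.028]
    - [-0.335, -0.165, -0.028]
    - [-0.335, -0.165, -0.028]
    - [-0.335, -0.165, -0.028]
  gripper: [-1, -1, -1, -1, -1, -1, -1, -1, -1, -1, -1, -1]

```text
time: 1.2
position: [0.5002, 0.2707, 0.2503]
tool_rot: [-0.086, 0.996, 0.0, -0.001]
ft_force: [0.7, 0.5, 0.2]
grip_width: 0.0874
grip_force: 0.0
```

Run:
```python
from h import *
o=status.get_obs();print(o["time"],np.round(o["position"],4),np.round(o["tool_rot"],4),np.round(o["ft_force"],2))
w=cam("wrist","pics/w1.png")
for p in proj(w,[[.4989,.272,.012],[.497,.271,.102]]):print(p)
```

```text
1.2 [0.5002 0.2707 0.2503] [-8.620e-02  9.963e-01  3.000e-04 -5.000e-04] [0.68 0.52 0.24]
[317.36242117 209.06128992]
[316.84268315 227.07873176]
```

View pics/w1.png

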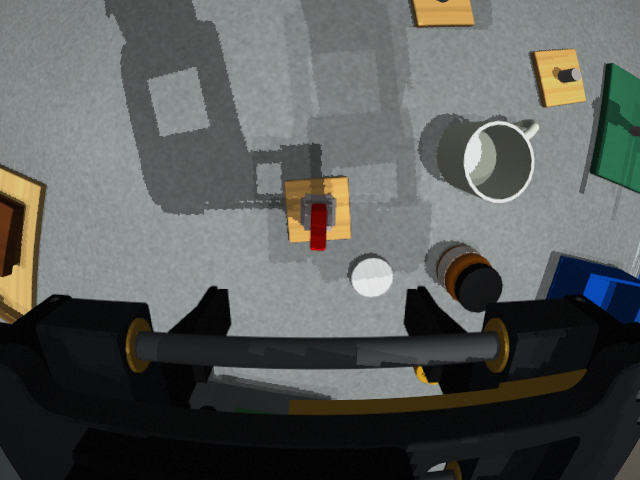

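The wrist view shows the key's red paddle at (318,228), its socket at (318,207) and its stand at (319,209). The puck, jar and mug are well clear of the finger paths.

Run:
```python
from h import *
w=cam("wrist");im=w["pixels"]
m=mask(im,(0,150,40),(8,255,255),(280,180,360,270))|mask(im,(172,150,40),(180,255,255),(280,180,360,270))
print("R down col318",im[198:254:2,318,2].tolist())
top=m&(im[:,:,2]>165).astype(np.uint8)*255
for nm,mm,z in(("red",m,.102),("top",top,.102),("stand",mask(im,(8,60,90),(28,255,255),(275,165,365,255)),.012)):
    c=big(mm);P=onz(w,c,z)[:,:2].astype(np.float32)*1000
    print(nm,cv2.boundingRect(c),[np.round(v,1) for v in cv2.minAreaRect(P)])
# edge fit on red: rows mid
ys=range(212,248)
L=[];Rr=[]
for y in ys:
    x=np.where(m[y])[0];L.append((x[0]-.5,y));Rr.append((x[-1]+.5,y))
for e in(L,Rr):
    P=onz(w,e[16:],.102);f=np.polyfit(P[:,0],P[:,1],1);print("edge angle",np.degrees(np.arctan(f[0])),"y at .498",np.polyval(f,.498), "x range",P[[0,-1],0])
```

```text
R down col318 [69, 70, 53, 66, 72, 73, 75, 93, 102, 101, 100, 101, 101, 100, 116, 114, 99, 99, 100, 107, 122, 122, 122, 121, 121, 216, 198, 111]
red (309, 204, 17, 47) [array([496.3, 272.1]), array([41.2, 13.1]), np.float64(7.9)]
top (310, 248, 14, 3) [array([515.6, 274.9]), array([ 1.8, 11.4]), np.float64(10.0)]
stand (283, 177, 68, 67) [array([499.8, 272.4]), array([70.1, 70.4]), np.float64(14.1)]
edge angle 6.153897474253954 y at .498 0.2659616504125492 x range [0.49795562 0.51500135]
edge angle 7.619305573132321 y at .498 0.2789653499337968 x range [0.49571312 0.51272661]
```

>>> arm_command:
  delta_rot:
    - [0, 0, 2]
    - [0, 0, 2]
    - [0, 0, 2]
    - [0, 0, 2]
    - [0, 0, 2]
    - [0, 0, 2]
    - [0, 0, 2]
    - [0, 0, 2]
    - [0, 0, 2]
    - [0, 0, 2]
    - [0, 0, 2]
    - [0, 0, 2]
  delta_pos:
    - [0.001, 0.0015, 0.03]
    - [0.001, 0.0015, 0.07]
    - [0.001, 0.0015, 0.11]
    - [0.001, 0.0015, 0.14]
    - [0.001, 0.0015, 0.165]
    - [0.001, 0.0015, 0.184]
    - [0.001, 0.0015, 0.184]
    - [0.001, 0.0015, 0.184]
    - [0.001, 0.0015, 0.184]
    - [0.001, 0.0015, 0.184]
    - [0.001, 0.0015, 0.184]
    - [0.001, 0.0015, 0.184]
  gripper: [-1, -1, -1, -1, -1, -1, -1, 0.2, 0.9, 0.9, 0.9, 0.9]
  grip_force: 50

```text
time: 2.3
position: [0.4998, 0.2728, 0.0679]
tool_rot: [-0.07, 0.998, 0.0, 0.001]
ft_force: [0.2, -0.3, -0.6]
grip_width: 0.0617
grip_force: 0.0
```

>>> arm_command:
  delta_rot:
    - [0, 0, 0]
    - [0, 0, 0]
    - [0, 0, 0]
    - [0, 0, 0]
    - [0, 0, 0]
    - [0, 0, 0]
  delta_pos:
    - [0, 0, 0]
    - [0, 0, 0]
    - [0, 0, 0]
    - [0, 0, 0]
    - [0, 0, 0]
    - [0, 0, 0]
  gripper: [0.9, 0.9, 0.9, 0.9, 0.9, 0.9]

```text
time: 2.8
position: [0.499, 0.2724, 0.0665]
tool_rot: [-0.07, 0.998, -0.0, -0.0]
ft_force: [-0.7, -0.1, 0.3]
grip_width: 0.0216
grip_force: 0.0
```

Run:
```python
from h import *
o=status.get_obs()
for k in("time","position","tool_rot","ft_force","moment","grip_width","grip_force"):print(k,np.round(o[k],4))
```

```text
time 2.8
position [0.499  0.2724 0.0665]
tool_rot [-6.980e-02  9.976e-01 -0.000e+00 -1.000e-04]
ft_force [-0.7172 -0.1235  0.2868]
moment [ 0.0178  0.0524 -0.0033]
grip_width 0.0216
grip_force 0.0
```

>>> arm_command:
  delta_rot:
    - [0, 0, 0]
    - [0, 0, 0]
    - [0, 0, 0]
    - [0, 0, 0]
    - [0, 0, 0]
    - [0, 0, 0]
  delta_pos:
    - [0, 0, 0]
    - [0, 0, 0]
    - [0, 0, 0]
    - [0, 0, 0]
    - [0, 0, 0]
    - [0, 0, 0]
  gripper: [1, 1, 1, 1, 1, 1]

```text
time: 3.3
position: [0.499, 0.2724, 0.0664]
tool_rot: [-0.07, 0.998, -0.0, -0.0]
ft_force: [0.2, 0.3, -0.0]
grip_width: 0.0139
grip_force: 49.9
```

>>> arm_command:
  delta_rot:
    - [0, 0, 0]
    - [0, 0, 0]
    - [0, 0, 0]
    - [0, 0, 0]
    - [0, 0, 0]
    - [0, 0, 0]
    - [0, 0, 0]
    - [0, 0, 0]
  delta_pos:
    - [0, 0, -0.01]
    - [0, 0, -0.025]
    - [0, 0, -0.045]
    - [0, 0, -0.08]
    - [0, 0, -0.12]
    - [0, 0, -0.15]
    - [0, 0, -0.15]
    - [0, 0, -0.15]
  gripper: [1, 1, 1, 1, 1, 1, 1, 1]

```text
time: 3.97
position: [0.5001, 0.2728, 0.2193]
tool_rot: [-0.07, 0.998, 0.001, 0.003]
ft_force: [0.7, -0.2, -1.9]
grip_width: 0.0131
grip_force: 49.9
```

Run:
```python
from h import *
o=status.get_obs()
for k in("time","position","tool_rot","ft_force","moment","grip_width","grip_force"):print(k,np.round(o[k],4))
s=cam("scene");t=cam("top");
f=lambda im,x,y:cv2.resize(im[y-60:y+60,x-80:x+80],(400,300),interpolation=cv2.INTER_CUBIC)
a=proj(s,[o["position"]])[0].astype(int);b=proj(t,[o["position"]])[0].astype(int);print(a,b)
cv2.imwrite("pics/lift.png",np.hstack([f(s["pixels"],*a),f(t["pixels"],*b)]))
# screw from top & scene views, unobstructed now
for c,n in((s,"s2"),(t,"t2")):cv2.imwrite(f"pics/{n}.png",c["pixels"])
```

```text
time 3.9667
position [0.5001 0.2728 0.2193]
tool_rot [-7.000e-02  9.975e-01  7.000e-04  2.600e-03]
ft_force [ 0.6852 -0.1814 -1.9362]
moment [ 0.0303  0.0333 -0.0126]
grip_width 0.0131
grip_force 49.9454
[425 238] [216 209]
```

View pics/lift.png

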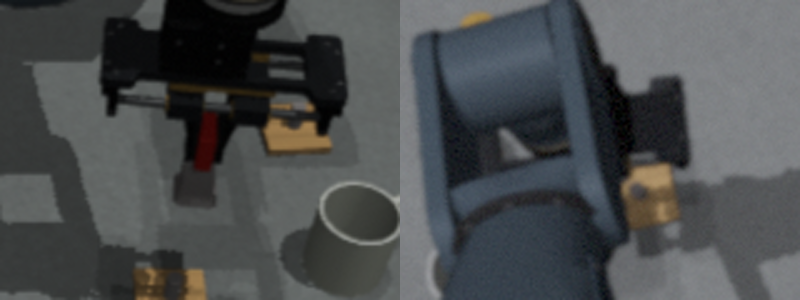

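The key is in the grip, hanging straight below the fingers, and its stand stayed in place. Now I'll fly over to look at the screw.

>>> arm_command:
  delta_rot:
    - [0, 0, 19.5]
    - [0, 0, 19.5]
    - [0, 0, 19.5]
    - [0, 0, 19.5]
    - [0, 0, 19.5]
    - [0, 0, 19.5]
    - [0, 0, 19.5]
    - [0, 0, 19.5]
    - [0, 0, 19.5]
    - [0, 0, 19.5]
    - [0, 0, 19.5]
    - [0, 0, 19.5]
  delta_pos:
    - [0.003, -0.03, -0.01]
    - [0.008, -0.07, -0.02]
    - [0.012, -0.11, -0.03]
    - [0.016, -0.15, -0.05]
    - [0.02, -0.19, -0.05]
    - [0.024, -0.23, -0.05]
    - [0.028, -0.27, -0.05]
    - [0.032, -0.31, -0.05]
    - [0.036, -0.35, -0.05]
    - [0.038, -0.385, -0.05]
    - [0.039, -0.41, -0.05]
    - [0.039, -0.422, -0.05]
  gripper: [1, 1, 1, 1, 1, 1, 1, 1, 1, 1, 1, 1]

```text
time: 5.07
position: [0.5184, -0.1541, 0.2644]
tool_rot: [0.102, 0.995, 0.0, -0.002]
ft_force: [-0.4, -0.9, -1.5]
grip_width: 0.0138
grip_force: 49.9
```

>>> arm_command:
  delta_rot:
    - [0, 0, 0]
    - [0, 0, 0]
    - [0, 0, 0]
    - [0, 0, 0]
    - [0, 0, 0]
  delta_pos:
    - [0, 0, 0]
    - [0, 0, 0]
    - [0, 0, 0]
    - [0, 0, 0]
    - [0, 0, 0]
  gripper: [1, 1, 1, 1, 1]

```text
time: 5.48
position: [0.5191, -0.1491, 0.2665]
tool_rot: [0.099, 0.995, 0.0, -0.0]
ft_force: [0.3, -0.1, -1.0]
grip_width: 0.0134
grip_force: 49.9
```

Run:
```python
from h import *
import pickle
o=status.get_obs();print(o["time"],np.round(o["position"],4),np.round(o["tool_rot"],4),np.round(o["ft_force"],2),np.round(o["moment"],3))
w=cam("wrist","pics/w2.png");pickle.dump(w,open("w2.pkl","wb"))
p=proj(w,[[.58,-.183,.055],[.58,-.183,.1]]);print(p)
y=w["pixels"];cv2.imwrite("pics/w2v.png",y)
```

```text
5.4833 [ 0.5191 -0.1491  0.2665] [ 9.900e-02  9.951e-01  3.000e-04 -3.000e-04] [ 0.31 -0.06 -0.96] [-0.02  -0.015  0.027]
[[296.58971296 275.59390124]
 [294.2396449  292.57741358]]
```

View pics/w2v.png

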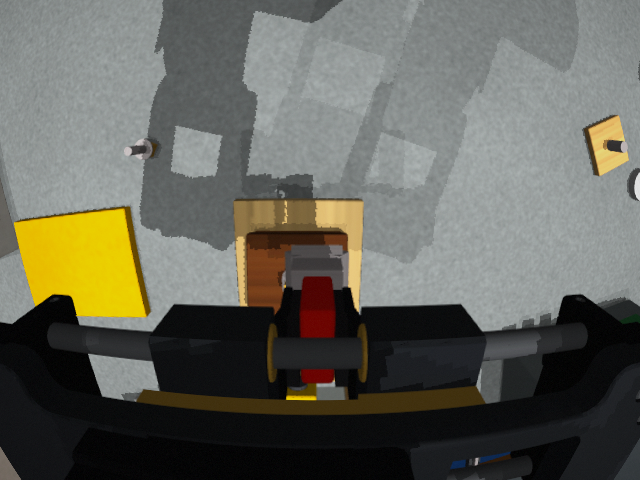

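The held key covers the screw, so only its ring is just visible at (285,280). I'll view it from two offset poses nearer the robot.

>>> arm_command:
  delta_rot:
    - [0, 0, 0]
    - [0, 0, 0]
    - [0, 0, 0]
    - [0, 0, 0]
    - [0, 0, 0]
    - [0, 0, 0]
  delta_pos:
    - [0.035, 0.018, 0]
    - [0.069, 0.037, 0]
    - [0.069, 0.037, 0]
    - [0.069, 0.037, 0]
    - [0.069, 0.037, 0]
    - [0.069, 0.037, 0]
  gripper: [1, 1, 1, 1, 1, 1]

```text
time: 6.03
position: [0.4606, -0.1015, 0.2673]
tool_rot: [0.1, 0.995, -0.001, 0.001]
ft_force: [0.4, -0.5, -0.7]
grip_width: 0.0136
grip_force: 49.9
```

Run:
```python
from h import *
import pickle
w=cam("wrist","pics/wA.png");pickle.dump(w,open("wA.pkl","wb"))
print(np.round(status.get_obs()["position"],4),status.get_obs()["joint_velocities"].round(3) if hasattr(status.get_obs()["joint_velocities"],"round") else "")
```

```text
[ 0.4605 -0.1017  0.2671] [-0.006  0.007  0.003  0.002  0.004  0.001]
```

>>> arm_command:
  delta_rot:
    - [0, 0, 0]
    - [0, 0, 0]
    - [0, 0, 0]
    - [0, 0, 0]
    - [0, 0, 0]
    - [0, 0, 0]
    - [0, 0, 0]
    - [0, 0, 0]
  delta_pos:
    - [-0.007, -0.037, 0]
    - [-0.015, -0.073, 0]
    - [-0.023, -0.11, 0]
    - [-0.03, -0.147, 0]
    - [-0.03, -0.147, 0]
    - [-0.03, -0.147, 0]
    - [-0.03, -0.147, 0]
    - [-0.03, -0.147, 0]
  gripper: [1, 1, 1, 1, 1, 1, 1, 1]

```text
time: 6.75
position: [0.4591, -0.2501, 0.2663]
tool_rot: [0.1, 0.995, 0.0, -0.0]
ft_force: [-0.0, -0.6, -2.0]
grip_width: 0.014
grip_force: 49.9
```

Run:
```python
from h import *
import pickle
w=cam("wrist","pics/wB.png");pickle.dump(w,open("wB.pkl","wb"))
a=cv2.imread("pics/wA.png");q=[]
for n in"AB":
    c=pickle.load(open(f"w{n}.pkl","rb"));p=proj(c,[[.58,-.183,.075]])[0].astype(int);print(n,p,np.round(c["pose"][:3,3],3))
    x,y=max(p[0],60),p[1];print("origin",x-60,y-90);q.append(cv2.resize(c["pixels"][y-90:y+60,x-60:x+60][:150,:120],(400,500),interpolation=cv2.INTER_CUBIC))
cv2.imwrite("pics/AB.png",np.hstack(q))
```

```text
A [265 336] [ 0.381 -0.084  0.43 ]
origin 205 246
B [398 315] [ 0.38  -0.233  0.429]
origin 338 225
```

View pics/AB.png

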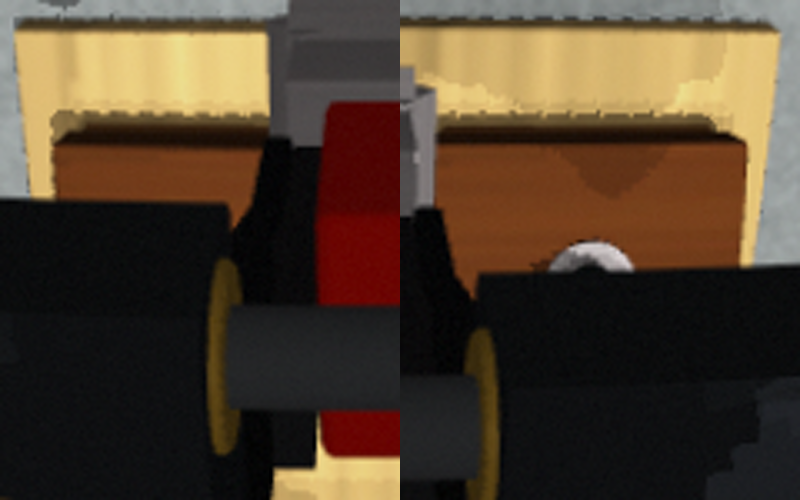

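I shifted the wrong way: the screw is now hidden behind the gripper body at the image bottom, with only the ring at B crop (590,262). The camera sits on the robot side, so I'll move forward instead.

>>> arm_command:
  delta_rot:
    - [0, 0, 0]
    - [0, 0, 0]
    - [0, 0, 0]
    - [0, 0, 0]
    - [0, 0, 0]
    - [0, 0, 0]
    - [0, 0, 0]
    - [0, 0, 0]
  delta_pos:
    - [-0.037, 0.009, 0]
    - [-0.074, 0.018, 0]
    - [-0.11, 0.026, 0]
    - [-0.147, 0.035, 0]
    - [-0.147, 0.035, 0]
    - [-0.147, 0.035, 0]
    - [-0.147, 0.035, 0]
    - [-0.147, 0.035, 0]
  gripper: [1, 1, 1, 1, 1, 1, 1, 1]

```text
time: 7.47
position: [0.6089, -0.245, 0.2665]
tool_rot: [0.1, 0.995, 0.0, -0.001]
ft_force: [-1.2, -0.7, -1.3]
grip_width: 0.0136
grip_force: 49.9
```

Run:
```python
from h import *
import pickle
w=cam("wrist");pickle.dump(w,open("wB.pkl","wb"))
```

>>> arm_command:
  delta_rot:
    - [0, 0, 0]
    - [0, 0, 0]
    - [0, 0, 0]
    - [0, 0, 0]
    - [0, 0, 0]
    - [0, 0, 0]
    - [0, 0, 0]
    - [0, 0, 0]
  delta_pos:
    - [0.006, 0.032, 0]
    - [0.013, 0.064, 0]
    - [0.02, 0.095, 0]
    - [0.026, 0.127, 0]
    - [0.026, 0.127, 0]
    - [0.026, 0.127, 0]
    - [0.026, 0.127, 0]
    - [0.026, 0.127, 0]
  gripper: [1, 1, 1, 1, 1, 1, 1, 1]

```text
time: 8.18
position: [0.6098, -0.1176, 0.2669]
tool_rot: [0.101, 0.995, -0.0, 0.0]
ft_force: [0.1, 0.4, -1.1]
grip_width: 0.0138
grip_force: 49.9
```

Run:
```python
from h import *
import pickle
w=cam("wrist");pickle.dump(w,open("wA.pkl","wb"))
o=status.get_obs();print(o["position"],o["tool_rot"])
q=[]
for n in"AB":
    c=pickle.load(open(f"w{n}.pkl","rb"));p=proj(c,[[.58,-.183,.075]])[0].astype(int);print(n,p,np.round(c["pose"][:3,3],3))
    x,y=p;print("origin",x-50,y-75);q.append(cv2.resize(c["pixels"][y-75:y+75,x-50:x+50],(400,600),interpolation=cv2.INTER_CUBIC))
cv2.imwrite("pics/AB2.png",np.hstack(q))
```

```text
[ 0.6098208  -0.11777754  0.26678384] [ 1.00969435e-01  9.94889467e-01 -2.62086812e-04  2.31627629e-04]
A [244 203] [ 0.53  -0.101  0.429]
origin 194 128
B [373 179] [ 0.53  -0.228  0.429]
origin 323 104
```

View pics/AB2.png

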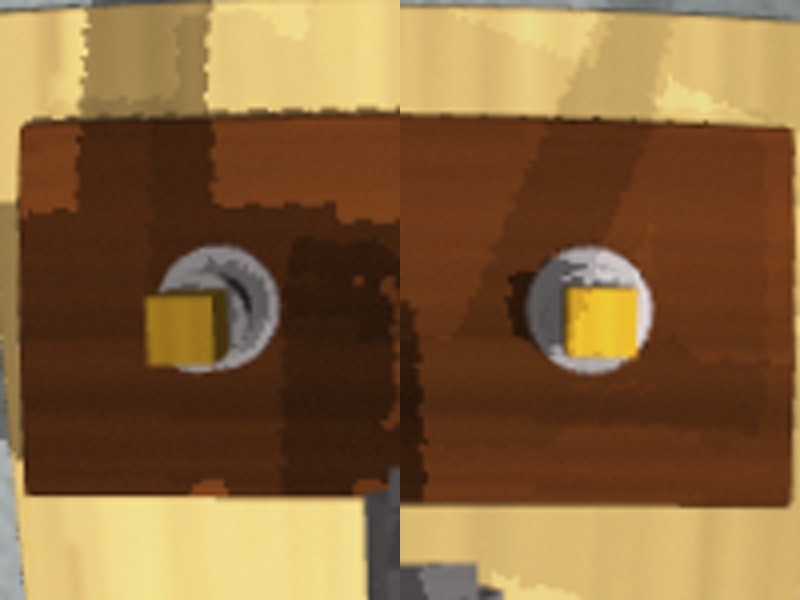

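Both views show the ring around the hole, at crop A (219,309) and B (590,310). They also show the brass head's top, at A (180,331) and B (602,323), and the foot's corners.

```bash
cat > m.py <<'E'
from h import *
import pickle
A=pickle.load(open("wA.pkl","rb"));B=pickle.load(open("wB.pkl","rb"))
pa=lambda x,y:(194+x/4-.375,128+y/4-.375); pb=lambda x,y:(323+(x-400)/4-.375,104+y/4-.375)
E
python3 - <<'E'
from m import *
print("ring",tri(A,pa(219,309),B,pb(590,310)))
print("head",tri(A,pa(180,331),B,pb(602,323)))
ca=[(146,297),(212,295),(214,364),(147,366)];cb=[(566,289),(636,287),(638,357),(567,358)]
H=[]
for x,y in zip(ca,cb):
    r=tri(A,pa(*x),B,pb(*y));H.append(r[0]);print(np.round(r[0],4),round(r[1],4))
H=np.array(H);print("sides",np.linalg.norm(H-np.roll(H,-1,0),axis=1).round(4),"mean",H.mean(0).round(4))
c=[onz(A,pa(22,127),.0462)[0],onz(A,pa(26,494),.0638)[0],onz(B,pb(793,505),.0638)[0],onz(B,pb(793,128),.0462)[0]]
c=np.array(c);print(np.round(c,4),"centre",c.mean(0).round(4))
for i in range(4):
    d=c[(i+1)%4]-c[i];print(np.linalg.norm(d).round(4),np.degrees(np.arctan2(d[1],d[0])).round(2))
for n,cc in(("A",A),("B",B)):
    im=cc["pixels"];r=big(mask(im,(0,0,60),(180,60,255),(194,128,294,250) if n=="A" else (323,104,423,215)));print(n,cv2.boundingRect(r),cv2.fitEllipse(r)[0])
E
```

```text
ring (array([ 0.58441473, -0.18421914,  0.05570244]), np.float64(0.0002255884900028189))
head (array([ 0.58231704, -0.18636462,  0.09264232]), np.float64(4.40283749966799e-05))
[ 0.5731 -0.193   0.0905] 0.0002
[ 0.5757 -0.177   0.0916] 0.0001
[ 0.5913 -0.1798  0.095 ] 0.0001
[ 0.5885 -0.1959  0.0942] 0.0
sides [0.0162 0.0161 0.0164 0.0161] mean [ 0.5822 -0.1864  0.0928]
[[ 0.5263 -0.2273  0.0462]
 [ 0.6205 -0.2468  0.0638]
 [ 0.6427 -0.1406  0.0638]
 [ 0.5474 -0.1213  0.0462]] centre [ 0.5842 -0.184   0.055 ]
0.0978 -11.68
0.1084 78.18
0.0988 168.56
0.108 -101.28
A (234, 190, 30, 30) (248.49609375, 204.14341735839844)
B (355, 165, 31, 32) (370.01727294921875, 181.00961303710938)
```

The measurements check out. The head's sides come to 16.1–16.4 mm, the hole is 55.7 mm above the table, and the foot is 99 x 108 mm at a yaw of -11.6°. Next I'll check numerically how the key sits in the grip.

Run:
```python
from h import *
import pickle
w=pickle.load(open("w2.pkl","rb"));im=w["pixels"]
m=mask(im,(0,0,60),(180,50,255),(255,234,360,300))
c=big(m);print(cv2.boundingRect(c))
for r in range(242,282,3):
    x=np.where(m[r,255:360])[0]+255;print(r,x.min() if len(x) else None,x.max() if len(x) else None,len(x),end="; ")
print("\nV col 300,317,335 rows 236..280",[im[236:282:2,k].mean(1).astype(int).tolist() for k in(293,317,340)])
w["pose"]=w["mount"]  # tool frame
print("rim +x corners",proj(w,[[.019,-.019,.0504],[.019,.019,.0504]]).round(1).tolist(),"-x",proj(w,[[-.019,-.019,.0504],[-.019,.019,.0504]]).round(1).tolist(),
 "flange top",proj(w,[[.019,-.019,.0414],[.019,.019,.0414]]).round(1).tolist(),"shift 1mm x",proj(w,[[.020,-.019,.0504]])[0].round(1))
```

```text
(282, 245, 67, 45)
242 None None 0; 245 305 318 5; 248 292 341 50; 251 290 344 55; 254 286 348 63; 257 286 348 63; 260 286 348 31; 263 286 347 36; 266 286 347 48; 269 286 347 62; 272 284 347 64; 275 283 347 65; 278 282 347 37; 281 282 347 35; 
V col 300,317,335 rows 236..280 [[29, 31, 33, 32, 49, 74, 70, 74, 73, 70, 64, 61, 59, 57, 55, 57, 59, 72, 78, 78, 78, 77, 79], [33, 30, 30, 31, 43, 74, 70, 74, 74, 73, 74, 59, 56, 58, 58, 57, 60, 70, 80, 78, 52, 29, 27], [60, 59, 56, 59, 63, 115, 114, 117, 116, 100, 117, 79, 58, 58, 56, 59, 61, 71, 79, 77, 78, 79, 80]]
rim +x corners [[284.0, 241.4], [347.5, 241.4]] -x [[285.8, 299.1], [345.9, 299.1]] flange top [[282.7, 245.8], [348.8, 245.8]] shift 1mm x [284.  239.8]
```

```bash
cat >> h.py <<'E'
hole=np.array([.5843,-.1841,.0555]);ya=np.radians(-11.6)
hx=np.array([np.cos(ya),np.sin(ya),0]);hy=np.array([-np.sin(ya),np.cos(ya),0])
n=np.cos(np.radians(10))*np.array([0,0,1])-np.sin(np.radians(10))*hx
s=np.array([.5823,-.1864,.0927])-[.5844,-.1842,.0556];s/=np.linalg.norm(s)
k=np.array([-.001,.0007,.0504])
def keypose(a,d,y=hy):
    "tool pose with key axis a, rim d above hole along a"
    M=tool(a,y);return hole+d*np.array(a)-M@k,M
E
python3 - <<'E'
from h import *
print("n",n,"s",s,"lean x,y deg",np.degrees([(s-n)@-hy,(s-n)@np.cross(hy,n)]))
for d in(.077,.045,.015):
    p,M=keypose(s,d);print(np.round(p,4));delta(p,M)
p,M=keypose(s,.077);print("s->n");Ms=M
p2,M2=keypose(n,.012);p1,M1=keypose(s,.012);print((M1.T@(p2-p1)).round(4),R.from_matrix(M1.T@M2).as_rotvec(degrees=True).round(2))
E
```

```text
n [-0.17010146  0.03491681  0.98480775] s [-0.05641453 -0.05910093  0.99665665] lean x,y deg [3.96701811 7.46840427]
[ 0.576  -0.1921  0.1824]
dpos [0.0182, -0.0796, 0.0844] drot [-4.0, -2.46, -0.07]
[ 0.5778 -0.1902  0.1505]
dpos [0.0169, -0.0773, 0.1163] drot [-4.0, -2.46, -0.07]
[ 0.5795 -0.1884  0.1206]
dpos [0.0156, -0.0753, 0.1462] drot [-4.0, -2.46, -0.07]
s->n
[0.0081 0.0043 0.0008] [ 3.96 -7.5  -0.26]
```

>>> arm_command:
  delta_rot:
    - [-4, -2.5, 0]
    - [-4, -2.5, 0]
    - [-4, -2.5, 0]
    - [-4, -2.5, 0]
    - [-4, -2.5, 0]
    - [-4, -2.5, 0]
    - [-4, -2.5, 0]
    - [-4, -2.5, 0]
    - [-4, -2.5, 0]
    - [-4, -2.5, 0]
  delta_pos:
    - [0.009, -0.04, 0.02]
    - [0.018, -0.08, 0.03]
    - [0.018, -0.08, 0.06]
    - [0.018, -0.08, 0.084]
    - [0.0175, -0.0785, 0.1]
    - [0.017, -0.0775, 0.113]
    - [0.017, -0.0775, 0.113]
    - [0.017, -0.0775, 0.113]
    - [0.017, -0.0775, 0.113]
    - [0.017, -0.0775, 0.113]
  gripper: [1, 1, 1, 1, 1, 1, 1, 1, 1, 1]

```text
time: 9.07
position: [0.5787, -0.1897, 0.1548]
tool_rot: [0.1, 0.994, 0.032, 0.026]
ft_force: [0.2, -0.2, -0.1]
grip_width: 0.014
grip_force: 49.9
```

Run:
```python
from h import *
o=status.get_obs();print(o["time"],np.round(o["ft_force"],2),np.round(o["moment"],3),o["position"])
p,M=keypose(s,.045);delta(p,M,o)
s_=cam("scene");t=cam("top")
q=[]
for c,h in((s_,20),(t,20)):
    x,y=proj(c,[hole+n*.06])[0].astype(int);q.append(cv2.resize(c["pixels"][y-36:y+36,x-32:x+32],(400,450),interpolation=cv2.INTER_CUBIC));print(x,y)
w=cam("wrist")["pixels"][200:350,250:390];q[1]=cv2.resize(w,(400,450),interpolation=cv2.INTER_CUBIC)
cv2.imwrite("pics/app.png",np.hstack(q))
```

```text
9.0667 [ 0.19 -0.19 -0.1 ] [0.027 0.043 0.044] [ 0.57867935 -0.18972322  0.15483688]
dpos [0.001, -0.001, 0.0043] drot [-0.02, 0.15, 0.02]
225 251
407 192
```

View pics/app.png

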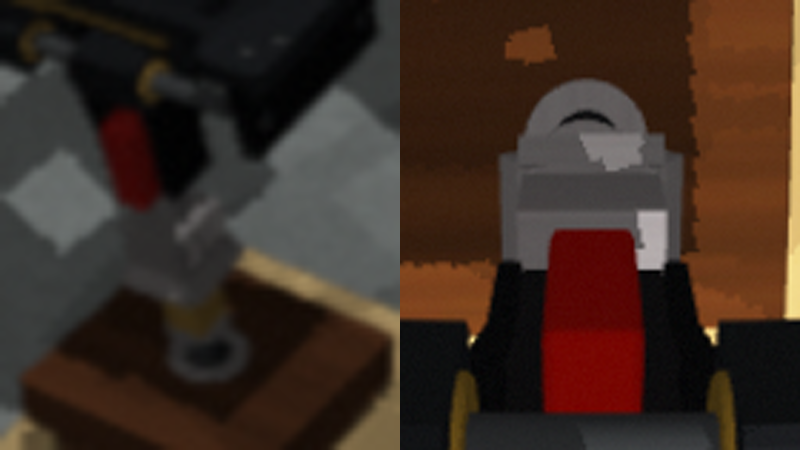

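The socket's mouth sits right over the brass head in both views, with the scene crop showing the head at (200,305) just below the rim. I'll lower it along the screw's own axis.

>>> arm_command:
  delta_rot:
    - [0, 0, 0]
    - [0, 0, 0]
    - [0, 0, 0]
    - [0, 0, 0]
    - [0, 0, 0]
    - [0, 0, 0]
    - [0, 0, 0]
    - [0, 0, 0]
    - [0, 0, 0]
    - [0, 0, 0]
  delta_pos:
    - [0.001, -0.001, 0.002]
    - [0.001, -0.001, 0.005]
    - [0.001, -0.001, 0.008]
    - [0.001, -0.001, 0.011]
    - [0.001, -0.001, 0.014]
    - [0.001, -0.001, 0.017]
    - [0.001, -0.001, 0.02]
    - [0.001, -0.001, 0.022]
    - [0.001, -0.001, 0.022]
    - [0.001, -0.001, 0.022]
  gripper: [1, 1, 1, 1, 1, 1, 1, 1, 1, 1]

```text
time: 10.05
position: [0.578, -0.1884, 0.1313]
tool_rot: [0.1, 0.994, 0.033, 0.025]
ft_force: [0.3, 0.7, -1.7]
grip_width: 0.0137
grip_force: 49.9
```

>>> arm_command:
  delta_rot:
    - [0, 0, 0]
    - [0, 0, 0]
    - [0, 0, 0]
    - [0, 0, 0]
    - [0, 0, 0]
    - [0, 0, 0]
    - [0, 0, 0]
  delta_pos:
    - [0, 0, 0.002]
    - [0, 0, 0.004]
    - [0, 0, 0.006]
    - [0, 0, 0.008]
    - [0, 0, 0.01]
    - [0, 0, 0.01]
    - [0, 0, 0.01]
  gripper: [1, 1, 1, 1, 1, 1, 1]

```text
time: 10.63
position: [0.5784, -0.1877, 0.1213]
tool_rot: [0.1, 0.994, 0.033, 0.025]
ft_force: [0.7, 0.4, -2.0]
grip_width: 0.0137
grip_force: 49.9
```

```bash
cat > st.py <<'E'
from h import *
def st(a=n):
    o=status.get_obs();Q=R.from_quat(o["tool_rot"]).as_matrix()
    rim=o["position"]+Q@k
    print(round(o["time"],2),"F tool",(Q.T@o["ft_force"]).round(2),"M tool",(Q.T@o["moment"]).round(3),"rim rel hole (hx,hy',n)",np.round([(rim-hole)@np.cross(hy,n),(rim-hole)@hy,(rim-hole)@n],4),"axis err deg",np.degrees([-Q[:,2]@np.cross(hy,n),-Q[:,2]@hy]).round(2),"yaw",np.degrees(np.arctan2(Q[:,1]@hy,Q[:,1]@np.cross(hy,n))).round(2),"grip",round(o["grip_width"],4),o["q"][5].round(3))
    return o
E
python3 -c "
from st import *
o=st();p,M=keypose(s,.011);delta(p,M,o)"
```

```text
10.63 F tool [-0.56  0.41  2.11] M tool [ 0.072 -0.148 -0.02 ] rim rel hole (hx,hy',n) [ 0.0009 -0.0005  0.0158] axis err deg [ 7.48 -4.  ] yaw 89.51 grip 0.0137 -1.97
dpos [-0.0012, -0.0006, 0.0048] drot [0.04, -0.02, 0.03]
```

>>> arm_command:
  delta_rot:
    - [0, 0, 0]
    - [0, 0, 0]
    - [0, 0, 0]
    - [0, 0, 0]
    - [0, 0, 0]
    - [0, 0, 0]
  delta_pos:
    - [-0.001, -0.0006, 0.001]
    - [-0.001, -0.0006, 0.002]
    - [-0.001, -0.0006, 0.003]
    - [-0.001, -0.0006, 0.003]
    - [-0.001, -0.0006, 0.003]
    - [-0.001, -0.0006, 0.003]
  gripper: [1, 1, 1, 1, 1, 1]

```text
time: 11.13
position: [0.5794, -0.1882, 0.1185]
tool_rot: [0.1, 0.994, 0.033, 0.025]
ft_force: [1.2, 0.1, -0.4]
grip_width: 0.0138
grip_force: 49.9
```

```bash
python3 -c "
from st import *
o=st();p,M=keypose(s,.013);delta(p,M,o)
p2,M2=keypose(n,.013);delta(p2,M2,o)"
```

```text
11.13 F tool [-1.12  0.25  0.51] M tool [ 0.044  0.028 -0.026] rim rel hole (hx,hy',n) [ 0.0015 -0.0008  0.0128] axis err deg [ 7.48 -4.01] yaw 89.51 grip 0.0138 -1.971
dpos [-0.0002, -0.0001, -0.0001] drot [0.04, -0.01, 0.03]
dpos [0.0081, 0.0043, 0.0007] drot [4.0, -7.52, -0.23]
```

Little force so far. I'll square up about the hole's mouth with the ceiling just clear of the head.

>>> arm_command:
  delta_rot:
    - [0.7, -1.25, 0]
    - [1.3, -2.5, -0.1]
    - [2, -3.75, -0.1]
    - [2.7, -5, -0.15]
    - [3.3, -6.3, -0.2]
    - [4, -7.5, -0.23]
    - [4, -7.5, -0.23]
    - [4, -7.5, -0.23]
    - [4, -7.5, -0.23]
  delta_pos:
    - [0.0014, 0.0007, 0.0001]
    - [0.0027, 0.0014, 0.0002]
    - [0.0041, 0.0022, 0.0003]
    - [0.0054, 0.0029, 0.0004]
    - [0.0068, 0.0036, 0.0005]
    - [0.0081, 0.0043, 0.0007]
    - [0.0081, 0.0043, 0.0007]
    - [0.0081, 0.0043, 0.0007]
    - [0.0081, 0.0043, 0.0007]
  gripper: [1, 1, 1, 1, 1, 1, 1, 1, 1]

```text
time: 11.88
position: [0.5728, -0.1826, 0.118]
tool_rot: [0.101, 0.991, -0.009, 0.087]
ft_force: [-0.2, -0.7, -0.2]
grip_width: 0.0135
grip_force: 49.9
```

```bash
python3 -c "
from st import *
o=st();p2,M2=keypose(n,.011);delta(p2,M2,o)"
```

```text
11.88 F tool [ 0.07 -0.71  0.23] M tool [0.034 0.062 0.011] rim rel hole (hx,hy',n) [ 0.0004 -0.0001  0.0131] axis err deg [ 0.01 -0.01] yaw 89.99 grip 0.0135 -1.955
dpos [0.0004, 0.0001, 0.0021] drot [0.01, -0.01, -0.01]
```

>>> arm_command:
  delta_rot:
    - [0, 0, 0]
    - [0, 0, 0]
    - [0, 0, 0]
    - [0, 0, 0]
  delta_pos:
    - [0.0004, 0, 0.0005]
    - [0.0004, 0, 0.001]
    - [0.0004, 0, 0.001]
    - [0.0004, 0, 0.001]
  gripper: [1, 1, 1, 1]

```text
time: 12.22
position: [0.5723, -0.1825, 0.1166]
tool_rot: [0.101, 0.991, -0.009, 0.087]
ft_force: [0.9, 0.5, -1.6]
grip_width: 0.0139
grip_force: 49.9
```

```bash
python3 -c "
from st import *
st()"
```

```text
12.22 F tool [-0.49  0.71  1.73] M tool [-0.032  0.143 -0.012] rim rel hole (hx,hy',n) [-0.0003 -0.0001  0.0119] axis err deg [ 0.02 -0.01] yaw 89.99 grip 0.0139 -1.956
```

>>> arm_command:
  delta_rot:
    - [0, 0, 0]
    - [0, 0, 0]
    - [0, 0, 0]
    - [0, 0, 0]
  delta_pos:
    - [0, 0, 0.0005]
    - [0, 0, 0.001]
    - [0, 0, 0.001]
    - [0, 0, 0.001]
  gripper: [1, 1, 1, 1]

```text
time: 12.55
position: [0.5726, -0.1825, 0.1161]
tool_rot: [0.101, 0.991, -0.009, 0.087]
ft_force: [-1.6, 1.0, 2.4]
grip_width: 0.0138
grip_force: 49.9
```

```bash
python3 -c "
from st import *
st()"
```

```text
12.55 F tool [ 1.32  0.61 -2.66] M tool [-0.05   0.179 -0.077] rim rel hole (hx,hy',n) [-0.0001 -0.0001  0.0113] axis err deg [-0.03  0.01] yaw 90.0 grip 0.0138 -1.956
```

>>> arm_command:
  delta_rot:
    - [0, 0, 0]
    - [0, 0, 0]
    - [0, 0, 0]
    - [0, 0, 0]
  delta_pos:
    - [0, 0, 0.0003]
    - [0, 0, 0.0005]
    - [0, 0, 0.0005]
    - [0, 0, 0.0005]
  gripper: [1, 1, 1, 1]

```text
time: 12.88
position: [0.5728, -0.1826, 0.116]
tool_rot: [0.101, 0.991, -0.009, 0.087]
ft_force: [-0.7, 0.7, 5.6]
grip_width: 0.0137
grip_force: 49.9
```

```bash
python3 -c "
from st import *
st()"
```

```text
12.88 F tool [-0.12  0.57 -5.7 ] M tool [-0.1    0.28  -0.036] rim rel hole (hx,hy',n) [ 0.0001 -0.0001  0.0112] axis err deg [-0.05  0.02] yaw 90.0 grip 0.0137 -1.956
```

>>> arm_command:
  delta_rot:
    - [0, 0, 0]
    - [0, 0, 0]
    - [0, 0, 0]
    - [0, 0, 0]
  delta_pos:
    - [0, 0, 0.0002]
    - [0, 0, 0.0003]
    - [0, 0, 0.0003]
    - [0, 0, 0.0003]
  gripper: [1, 1, 1, 1]

```text
time: 13.22
position: [0.5729, -0.1826, 0.116]
tool_rot: [0.101, 0.991, -0.009, 0.087]
ft_force: [-1.9, 0.4, 7.8]
grip_width: 0.0139
grip_force: 49.9
```

```bash
python3 -c "
from st import *
st()"
```

```text
13.22 F tool [ 0.56  0.02 -8.05] M tool [-0.151  0.305 -0.033] rim rel hole (hx,hy',n) [ 0.0003 -0.0001  0.0112] axis err deg [-0.07  0.02] yaw 90.0 grip 0.0139 -1.956
```

>>> arm_command:
  delta_rot:
    - [0, 0, 0]
    - [0, 0, 0]
    - [0, 0, 0]
    - [0, 0, 0]
  delta_pos:
    - [0, 0, 0.0001]
    - [0, 0, 0.0003]
    - [0, 0, 0.0003]
    - [0, 0, 0.0003]
  gripper: [1, 1, 1, 1]

```text
time: 13.55
position: [0.573, -0.1826, 0.116]
tool_rot: [0.101, 0.991, -0.009, 0.087]
ft_force: [-2.7, 1.3, 7.9]
grip_width: 0.0135
grip_force: 49.9
```

```bash
python3 -c "
from st import *
st()"
```

```text
13.55 F tool [ 1.52  0.67 -8.25] M tool [-0.149  0.301 -0.026] rim rel hole (hx,hy',n) [ 0.0004 -0.0002  0.0111] axis err deg [-0.09  0.02] yaw 90.0 grip 0.0135 -1.956
```

>>> arm_command:
  delta_rot:
    - [0, 0, 0]
    - [0, 0, 0]
    - [0, 0, 0]
    - [0, 0, 0]
  delta_pos:
    - [0, 0, 0.0001]
    - [0, 0, 0.0002]
    - [0, 0, 0.0002]
    - [0, 0, 0.0002]
  gripper: [1, 1, 1, 1]

```text
time: 13.88
position: [0.5731, -0.1826, 0.1159]
tool_rot: [0.101, 0.991, -0.009, 0.087]
ft_force: [-2.0, -0.1, 10.6]
grip_width: 0.0139
grip_force: 49.9
```

```bash
python3 -c "
from st import *
st()"
```

```text
13.88 F tool [  0.04  -0.45 -10.77] M tool [-0.136  0.46   0.021] rim rel hole (hx,hy',n) [ 0.0004 -0.0002  0.0111] axis err deg [-0.09  0.03] yaw 90.01 grip 0.0139 -1.956
```

>>> arm_command:
  delta_rot:
    - [0, 0, 0]
    - [0, 0, 0]
    - [0, 0, 0]
    - [0, 0, 0]
  delta_pos:
    - [0.0002, -0.0001, 0.0001]
    - [0.0004, -0.0002, 0.0002]
    - [0.0004, -0.0002, 0.0002]
    - [0.0004, -0.0002, 0.0002]
  gripper: [1, 1, 1, 1]

```text
time: 14.22
position: [0.573, -0.1827, 0.1158]
tool_rot: [0.101, 0.991, -0.009, 0.088]
ft_force: [-2.3, 1.2, 9.8]
grip_width: 0.0134
grip_force: 50.0
```

```bash
python3 -c "
from st import *
st()"
```

```text
14.22 F tool [  0.77   0.66 -10.09] M tool [-0.274  0.324  0.033] rim rel hole (hx,hy',n) [ 0.0004 -0.0003  0.0109] axis err deg [-0.13  0.02] yaw 89.99 grip 0.0134 -1.957
```

>>> arm_command:
  delta_rot:
    - [0, 0, 0]
    - [0, 0, 0]
    - [0, 0, 0]
    - [0, 0, 0]
  delta_pos:
    - [0, 0, 0.0001]
    - [0, 0, 0.0002]
    - [0, 0, 0.0002]
    - [0, 0, 0.0002]
  gripper: [1, 1, 1, 1]

```text
time: 14.55
position: [0.573, -0.1827, 0.1156]
tool_rot: [0.101, 0.991, -0.009, 0.088]
ft_force: [-2.3, 1.8, 10.2]
grip_width: 0.0136
grip_force: 50.0
```

```bash
python3 -c "
from st import *
st()"
```

```text
14.55 F tool [  0.82   1.29 -10.52] M tool [-0.27   0.334 -0.002] rim rel hole (hx,hy',n) [ 0.0004 -0.0003  0.0108] axis err deg [-0.13  0.02] yaw 89.99 grip 0.0136 -1.957
```

The screw gives way at about 12 N and moves with the key. I'll carry on slowly.

>>> arm_command:
  delta_rot:
    - [0, 0, 0]
    - [0, 0, 0]
    - [0, 0, 0]
    - [0, 0, 0]
    - [0, 0, 0]
    - [0, 0, 0]
    - [0, 0, 0]
    - [0, 0, 0]
    - [0, 0, 0]
    - [0, 0, 0]
    - [0, 0, 0]
    - [0, 0, 0]
  delta_pos:
    - [0, 0.0001, 0.0001]
    - [0, 0.0002, 0.0002]
    - [0, 0.0003, 0.0003]
    - [0, 0.0003, 0.0004]
    - [0, 0.0003, 0.0005]
    - [0, 0.0003, 0.0006]
    - [0, 0.0003, 0.0007]
    - [0, 0.0003, 0.0008]
    - [0, 0.0003, 0.0009]
    - [0, 0.0003, 0.001]
    - [0, 0.0003, 0.001]
    - [0, 0.0003, 0.001]
  gripper: [1, 1, 1, 1, 1, 1, 1, 1, 1, 1, 1, 1]

```text
time: 15.55
position: [0.5732, -0.1827, 0.1146]
tool_rot: [0.101, 0.991, -0.009, 0.088]
ft_force: [-2.3, 0.4, 9.3]
grip_width: 0.0135
grip_force: 49.9
```

```bash
python3 -c "
from st import *
st()"
```

```text
15.55 F tool [ 0.68 -0.09 -9.59] M tool [-0.142  0.398  0.03 ] rim rel hole (hx,hy',n) [ 0.0004 -0.0002  0.0098] axis err deg [-0.13  0.04] yaw 90.0 grip 0.0135 -1.956
```

>>> arm_command:
  delta_rot:
    - [0, 0, 0]
    - [0, 0, 0]
    - [0, 0, 0]
    - [0, 0, 0]
    - [0, 0, 0]
    - [0, 0, 0]
  delta_pos:
    - [0, 0, 0.0001]
    - [0, 0, 0.0002]
    - [0, 0, 0.0003]
    - [0, 0, 0.0004]
    - [0, 0, 0.0004]
    - [0, 0, 0.0004]
  gripper: [1, 1, 1, 1, 1, 1]

```text
time: 16.05
position: [0.5733, -0.1827, 0.1142]
tool_rot: [0.101, 0.991, -0.009, 0.088]
ft_force: [-1.9, 1.5, 10.0]
grip_width: 0.0132
grip_force: 49.9
```

```bash
python3 -c "
from st import *
st()"
```

```text
16.05 F tool [  0.34   1.05 -10.22] M tool [-0.099  0.348 -0.017] rim rel hole (hx,hy',n) [ 0.0004 -0.0001  0.0094] axis err deg [-0.13  0.04] yaw 90.01 grip 0.0132 -1.957
```

>>> arm_command:
  delta_rot:
    - [0, 0, 0]
    - [0, 0, 0]
    - [0, 0, 0]
    - [0, 0, 0]
  delta_pos:
    - [0, 0, 0.0001]
    - [0, 0, 0.0002]
    - [0, 0, 0.0002]
    - [0, 0, 0.0002]
  gripper: [1, 1, 1, 1]

```text
time: 16.38
position: [0.5733, -0.1827, 0.114]
tool_rot: [0.101, 0.991, -0.009, 0.088]
ft_force: [-2.1, 0.9, 8.7]
grip_width: 0.0134
grip_force: 49.9
```

```bash
python3 -c "
from st import *
st()"
```

```text
16.38 F tool [ 0.64  0.45 -8.99] M tool [-0.195  0.357 -0.007] rim rel hole (hx,hy',n) [ 0.0004 -0.0001  0.0092] axis err deg [-0.13  0.04] yaw 90.0 grip 0.0134 -1.957
```

>>> arm_command:
  delta_rot:
    - [0, 0, 0]
    - [0, 0, 0]
    - [0, 0, 0]
    - [0, 0, 0]
  delta_pos:
    - [0, 0, 0.0001]
    - [0, 0, 0.0002]
    - [0, 0, 0.0002]
    - [0, 0, 0.0002]
  gripper: [1, 1, 1, 1]

```text
time: 16.72
position: [0.5734, -0.1827, 0.114]
tool_rot: [0.101, 0.991, -0.009, 0.088]
ft_force: [-2.4, 1.2, 10.8]
grip_width: 0.0142
grip_force: 49.9
```

```bash
python3 -c "
from st import *
st()"
```

```text
16.72 F tool [  0.67   0.68 -11.05] M tool [-0.169  0.412 -0.003] rim rel hole (hx,hy',n) [ 0.0005 -0.0001  0.0091] axis err deg [-0.14  0.04] yaw 90.01 grip 0.0142 -1.957
```

>>> arm_command:
  delta_rot:
    - [0, 0, 0]
    - [0, 0, 0]
    - [0, 0, 0]
    - [0, 0, 0]
  delta_pos:
    - [0, 0, 0.0001]
    - [0, 0, 0.0002]
    - [0, 0, 0.0002]
    - [0, 0, 0.0002]
  gripper: [1, 1, 1, 1]

```text
time: 17.05
position: [0.5734, -0.1827, 0.1139]
tool_rot: [0.101, 0.991, -0.009, 0.088]
ft_force: [-2.1, 1.2, 11.2]
grip_width: 0.0136
grip_force: 49.9
```

```bash
python3 -c "
from st import *
o=st()
for a in(0,15,45,90):
    y=np.cos(np.radians(a))*hy+np.sin(np.radians(a))*np.cross(hy,n);p,M=keypose(n,.0092-.004*a/360,y);delta(p,M,o)"
```

```text
17.05 F tool [  0.28   0.7  -11.44] M tool [-0.16   0.406 -0.   ] rim rel hole (hx,hy',n) [ 0.0004 -0.0001  0.009 ] axis err deg [-0.14  0.04] yaw 90.01 grip 0.0136 -1.957
dpos [0.0003, 0.0001, -0.0002] drot [-0.04, 0.14, 0.01]
dpos [0.0005, 0.0004, -0.0] drot [-0.02, 0.14, 15.01]
dpos [0.0005, 0.001, 0.0003] drot [0.02, 0.15, 45.01]
dpos [0.0, 0.0018, 0.0008] drot [0.08, 0.14, 90.01]
```

It is pushed in about 2 mm at 12–13 N, still square, and starting to go hard. I'll ease off slightly and turn the first 45° clockwise.

>>> arm_command:
  delta_rot:
    - [0, 0.1, 0]
    - [0, 0.14, 5]
    - [0, 0.14, 10]
    - [0, 0.14, 15]
    - [0, 0.14, 20]
    - [0, 0.14, 25]
    - [0, 0.14, 30]
    - [0, 0.14, 35]
    - [0, 0.14, 40]
    - [0, 0.14, 45]
    - [0, 0.14, 45]
    - [0, 0.14, 45]
  delta_pos:
    - [0.0002, 0, -0.0003]
    - [0.0002, 0.0001, -0.0003]
    - [0.0002, 0.0002, -0.0002]
    - [0.0002, 0.0003, -0.0002]
    - [0.0001, 0.0003, -0.0001]
    - [0.0001, 0.0004, -0.0001]
    - [0.0001, 0.0005, 0]
    - [0, 0.0006, 0]
    - [0, 0.0006, 0.0001]
    - [-0.0001, 0.0007, 0.0002]
    - [-0.0001, 0.0007, 0.0002]
    - [-0.0001, 0.0007, 0.0002]
  gripper: [1, 1, 1, 1, 1, 1, 1, 1, 1, 1, 1, 1]

```text
time: 18.05
position: [0.5741, -0.1822, 0.1136]
tool_rot: [0.472, 0.877, 0.025, 0.084]
ft_force: [-2.6, 1.3, 10.0]
grip_width: 0.0136
grip_force: 49.9
```

```bash
cat >> st.py <<'E'
def avg(N=6):
    F=[];M=[]
    for i in range(N):
        o=status.get_obs();Q=R.from_quat(o["tool_rot"]).as_matrix();H=np.column_stack([np.cross(hy,n),hy,n])
        F.append(H.T@o["ft_force"]);M.append(H.T@o["moment"]);viewer.camera("top")
    print("avg F in hole axes",np.mean(F,0).round(2),"M",np.mean(M,0).round(3),"sd",np.std(F,0).round(2));return st()
E
python3 -c "
from st import *
avg()"
```

```text
avg F in hole axes [-0.38  0.87 10.02] M [ 0.118  0.246 -0.022] sd [0.46 0.4  0.27]
18.35 F tool [ 0.57 -0.5  -9.79] M tool [0.056 0.209 0.015] rim rel hole (hx,hy',n) [ 0.001  -0.0003  0.0086] axis err deg [-0.06 -0.01] yaw 44.99 grip 0.0137 -1.17
```

>>> arm_command:
  delta_rot:
    - [0, 0, 5]
    - [0, 0, 10]
    - [0, 0, 15]
    - [0, 0, 20]
    - [0, 0, 25]
    - [0, 0, 30]
    - [0, 0, 35]
    - [0, 0, 40]
    - [0, 0, 45]
    - [0, 0, 48]
    - [0, 0, 48]
    - [0, 0, 48]
  delta_pos:
    - [0.0001, 0.0002, 0]
    - [0.0001, 0.0003, 0.0001]
    - [0.0001, 0.0004, 0.0001]
    - [0.0001, 0.0005, 0.0002]
    - [0, 0.0005, 0.0002]
    - [0, 0.0006, 0.0003]
    - [-0.0001, 0.0007, 0.0003]
    - [-0.0001, 0.0007, 0.0003]
    - [-0.0002, 0.0008, 0.0004]
    - [-0.0002, 0.0009, 0.0004]
    - [-0.0002, 0.0009, 0.0004]
    - [-0.0002, 0.0009, 0.0004]
  gripper: [1, 1, 1, 1, 1, 1, 1, 1, 1, 1, 1, 1]

```text
time: 19.35
position: [0.5752, -0.1821, 0.1133]
tool_rot: [0.788, 0.609, 0.057, 0.067]
ft_force: [-1.4, 0.3, 8.0]
grip_width: 0.0133
grip_force: 49.9
```

```bash
python3 -c "
from st import *
avg()"
```

```text
avg F in hole axes [-0.35  0.72  9.04] M [-0.021  0.208  0.007] sd [0.35 0.47 0.48]
19.65 F tool [ 0.11 -0.06 -9.31] M tool [ 0.184 -0.015  0.007] rim rel hole (hx,hy',n) [ 0.0016 -0.0009  0.0081] axis err deg [-0.09  0.01] yaw -2.99 grip 0.0138 -0.33
```

The turn is 93° of key, with up to 5° of that possibly slack, and small side forces. I'll unload, open and withdraw along the key's axis.

>>> arm_command:
  delta_rot:
    - [0, 0, 0]
    - [0, 0, 0]
    - [0, 0, 0]
    - [0, 0, 0]
    - [0, 0, 0]
    - [0, 0, 0]
  delta_pos:
    - [0, 0, -0.0004]
    - [0, 0, -0.0008]
    - [0, 0, -0.0011]
    - [0, 0, -0.0011]
    - [0, 0, -0.0011]
    - [0, 0, -0.0011]
  gripper: [1, 1, 1, 1, 1, 1]

```text
time: 20.15
position: [0.5747, -0.182, 0.1133]
tool_rot: [0.788, 0.609, 0.057, 0.066]
ft_force: [0.5, 0.4, 5.0]
grip_width: 0.0136
grip_force: 50.0
```

```bash
python3 -c "
from st import *
avg()"
```

```text
avg F in hole axes [1.59 0.12 5.21] M [-0.1   -0.234  0.022] sd [0.5  0.2  0.59]
20.45 F tool [-0.09  0.91 -4.76] M tool [-0.241 -0.137 -0.042] rim rel hole (hx,hy',n) [ 0.001  -0.0008  0.0083] axis err deg [-0.02 -0.01] yaw -3.01 grip 0.0136 -0.33
```

>>> arm_command:
  delta_rot:
    - [0, 0, 0]
    - [0, 0, 0]
    - [0, 0, 0]
    - [0, 0, 0]
    - [0, 0, 0]
  delta_pos:
    - [0, 0.0003, 0]
    - [0, 0.0005, -0.0002]
    - [0, 0.0005, -0.0004]
    - [0, 0.0005, -0.0004]
    - [0, 0.0005, -0.0004]
  gripper: [1, 1, 1, 1, 1]

```text
time: 20.87
position: [0.5746, -0.1819, 0.1134]
tool_rot: [0.788, 0.609, 0.057, 0.066]
ft_force: [0.2, -1.3, 3.6]
grip_width: 0.0139
grip_force: 50.0
```

```bash
python3 -c "
from st import *
avg()"
```

```text
avg F in hole axes [ 1.51 -0.83  3.89] M [-0.272 -0.319  0.026] sd [0.5  0.43 0.46]
21.17 F tool [-0.68  2.64 -3.77] M tool [-0.38  -0.314 -0.036] rim rel hole (hx,hy',n) [ 0.0006 -0.0007  0.0083] axis err deg [ 0.08 -0.03] yaw -3.0 grip 0.0132 -0.33
```

>>> arm_command:
  delta_rot:
    - [0, 0, 0]
    - [0, 0, 0]
    - [0, 0, 0]
    - [0, 0, 0]
    - [0, 0, 0]
    - [0, 0, 0]
  delta_pos:
    - [0, 0.0003, 0]
    - [0, 0.0006, 0]
    - [0, 0.0009, 0]
    - [0, 0.0009, 0]
    - [0, 0.0009, 0]
    - [0, 0.0009, 0]
  gripper: [1, 1, 1, 1, 1, 1]

```text
time: 21.67
position: [0.5747, -0.1817, 0.1134]
tool_rot: [0.788, 0.609, 0.056, 0.065]
ft_force: [-0.6, -1.1, 5.9]
grip_width: 0.0136
grip_force: 50.0
```

```bash
python3 -c "
from st import *
avg()"
```

```text
avg F in hole axes [ 0.76 -1.18  5.41] M [-0.334 -0.174 -0.   ] sd [0.24 0.6  0.34]
21.97 F tool [-0.77  0.91 -5.93] M tool [-0.217 -0.355  0.029] rim rel hole (hx,hy',n) [ 0.0008 -0.0006  0.0083] axis err deg [ 0.16 -0.05] yaw -2.99 grip 0.0137 -0.329
```

>>> arm_command:
  delta_rot:
    - [-0.08, 0, 0]
    - [-0.16, 0, 0]
    - [-0.16, 0, 0]
    - [-0.16, 0, 0]
    - [-0.16, 0, 0]
    - [-0.16, 0, 0]
  delta_pos:
    - [-0.0004, 0.0003, 0]
    - [-0.0008, 0.0006, 0]
    - [-0.0008, 0.0006, 0]
    - [-0.0008, 0.0006, 0]
    - [-0.0008, 0.0006, 0]
    - [-0.0008, 0.0006, 0]
  gripper: [1, 1, 1, 1, 1, 1]

```text
time: 22.47
position: [0.5746, -0.182, 0.1133]
tool_rot: [0.788, 0.609, 0.057, 0.065]
ft_force: [-0.8, 1.0, 6.4]
grip_width: 0.0138
grip_force: 50.0
```

```bash
python3 -c "
from st import *
avg()"
```

```text
avg F in hole axes [0.87 0.07 6.19] M [-0.078 -0.06   0.057] sd [0.44 0.84 0.53]
22.77 F tool [ 0.66  0.02 -6.25] M tool [-0.075 -0.053 -0.002] rim rel hole (hx,hy',n) [ 0.0009 -0.0008  0.0083] axis err deg [ 0.07 -0.1 ] yaw -3.0 grip 0.0137 -0.332
```

>>> arm_command:
  delta_rot:
    - [0, 0, 0]
    - [0, 0, 0]
    - [0, 0, 0]
    - [0, 0, 0]
    - [0, 0, 0]
    - [0, 0, 0]
    - [0, 0, 0]
    - [0, 0, 0]
  delta_pos:
    - [0, 0.0003, -0.0003]
    - [0, 0.0006, -0.0006]
    - [0, 0.0006, -0.0006]
    - [0, 0.0006, -0.0006]
    - [0, 0.0006, -0.0006]
    - [0, 0.0006, -0.0006]
    - [0, 0.0006, -0.0006]
    - [0, 0.0006, -0.0006]
  gripper: [1, 1, 1, -0.6, -0.6, -0.6, -0.6, -0.6]

```text
time: 23.43
position: [0.5756, -0.1826, 0.1138]
tool_rot: [0.788, 0.609, 0.057, 0.066]
ft_force: [-1.2, -0.5, -1.0]
grip_width: 0.0392
grip_force: 0.0
```

>>> arm_command:
  delta_rot:
    - [0, 0, 0]
    - [0, 0, 0]
    - [0, 0, 0]
    - [0, 0, 0]
    - [0, 0, 0]
    - [0, 0, 0]
    - [0, 0, 0]
    - [0, 0, 0]
    - [0, 0, 0]
  delta_pos:
    - [0, 0, 0]
    - [0, 0, -0.01]
    - [0, 0, -0.03]
    - [0, 0, -0.055]
    - [0, 0, -0.08]
    - [0, 0, -0.11]
    - [0, 0, -0.11]
    - [0, 0, -0.11]
    - [0, 0, -0.11]
  gripper: [-0.6, -0.6, -0.6, -0.6, -0.6, -0.6, -0.6, -0.6, -0.6]

```text
time: 24.18
position: [0.5567, -0.1788, 0.2227]
tool_rot: [0.788, 0.609, 0.057, 0.066]
ft_force: [0.4, 0.1, -0.4]
grip_width: 0.0694
grip_force: 0.0
```

Run:
```python
from st import *
import pickle
st();w=cam("wrist");pickle.dump(w,open("wC.pkl","wb"));print(w["pose"][:3,3].round(3))
z=proj(w,[hole,hole+n*.094]).round(0);print(z)
im=w["pixels"];x,y=z.mean(0).astype(int)
s_=cam("scene");u,v=proj(s_,[hole+n*.05])[0].astype(int)
x0,y0=max(x-60,0),max(y-80,0);a=im[y0:y0+160,x0:x0+120];b=s_["pixels"][v-40:v+40,u-30:u+30];print("orig",x0,y0,u-30,v-40)
cv2.imwrite("pics/fin.png",np.hstack([cv2.resize(a,(400,533),interpolation=2),cv2.resize(b,(400,533),interpolation=2)]))
```

```text
24.18 F tool [0.19 0.34 0.42] M tool [ 0.154 -0.041 -0.039] rim rel hole (hx,hy',n) [ 0.002  -0.0014  0.1191] axis err deg [-0.03 -0.04] yaw -3.0 grip 0.0694 -0.318
[ 0.549 -0.094  0.384]
[[316. 225.]
 [316. 258.]]
orig 256 161 195 215
```

View pics/fin.png

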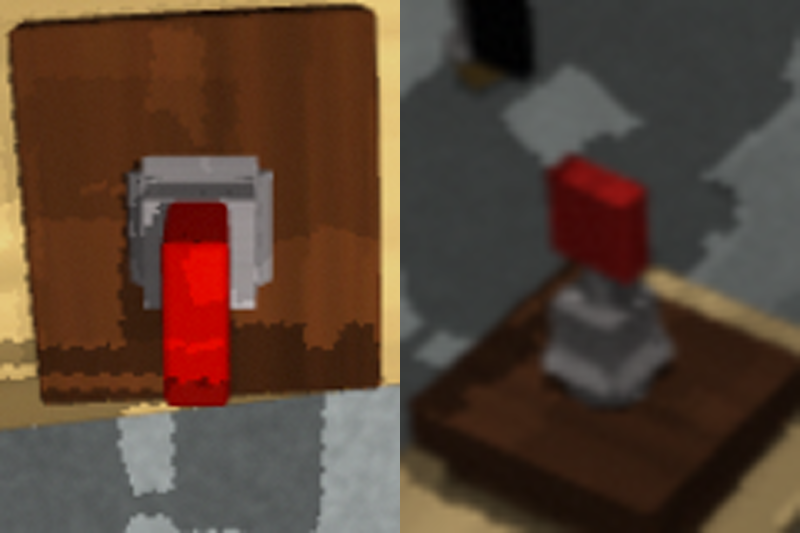

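The final view shows the key standing on the screw. Its top centre is about 1 mm from the square prediction, at (314.6,257.4) against (316,258). The paddle is turned a quarter, and the gripper is clear.

```bash
python3 -c "
from h import *
print(robot.hand_in())"
```

```text
the job is handed in; nothing more can be done
None
```

The job is handed in at about 24 s: the screw was squared, pushed in about 2 mm at roughly 12–13 N, and turned about a quarter clockwise (93° at the key, up to 5° of it possibly slack), with the key left standing on it, apparently square to within about 0.02 rad in the last picture.

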